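Demould a cast puck, tap out the loose cap bolt and hold its cap open

TASK

Lift the cast resin puck out of the one open mould by its sprue stub and set it down flat, stub up, on the floor of the steel tray beside the puck already there. Then tap the bolt heads of the three closed moulds from above to find the one that is loose and gives, take that mould's cap by its front tab, lift it at least 45 degrees but short of upright and finish while still holding it open in the gripper, so that I can work underneath. Leave the other puck and the vial behind the moulds where they stand.

Things in the scene. Friction and masses are not known exactly. Their poses are not given: they have to be found in the camera images.
- puck: cream resin puck to take out: disc 37 mm diameter, 14 mm thick, round sprue stub (12-13 mm diameter, 22 mm tall) on its centre, 30 g. Origin: centre of underside, z up the stub. It starts loose in the 40 mm wide, 14 mm deep cavity of the one open mould, disc flush with the mould's top (42 mm above the bench): only the stub stands out. Lifts straight up
- cavity (a point): centre of the cavity floor in the open mould, 28 mm above the bench. x: from tabs to hinges (away from the robot), y: left along the row, z up; the tab, hinge and bolt points have the same axes while shut. The open mould's own cap is thrown back and fixed, rising to 145 mm above the bench behind it
- carrier: steel carrier plate of the gang mould, 104 x 300 x 8 mm, fixed; origin: centre of underside. On it four equal aluminium moulds stand in a row along its y, 68 mm apart, each 72 (x) x 54 (y) x 34 mm. One is open, three are shut; which place is the open one and which the loose one differs from start to start
- tray: shallow stainless tray, fixed, 160 mm (x) by 100 mm (y) outside, floor 2.5 mm thick, rim 18 mm above the bench. Origin: centre of underside. An earlier puck stands near its +x end; its -x half is free
- old_puck: an earlier puck of the same shape, standing loose in the tray near the tray's +x end; origin: centre of underside. To be left alone
- vial: small clear vial with a blue screw cap, 33 mm diameter, 62 mm tall, standing loose behind the gang mould; origin: centre of underside. To be left alone
- cap_b (a joint): opening angle of mould B's hinged aluminium cap, rad: 0 shut, grows as its front swings up and back; 1.57 upright, stop at 2.18. A cap whose bolt is tight cannot be lifted. The free cap (about 0.12 kg) turns easily and falls shut when let go below upright
- bolt_b (a joint): how far the knurled bolt in cap B is pushed in, m; 0 at rest. A tight bolt gives less than 0.5 mm; the loose one sinks 5 mm under 3 N and a light spring brings it back up. At rest all three bolts look alike
- bolt_b_top (a point): centre of the top of the round steel bolt head (20 mm diameter, 14 mm tall) in cap B, 66.5 mm above the bench when shut, 64 mm from the hinge axis towards the tab; moves with bolt and cap
- cap_b_tab (a point): middle of the grip on the lifting tab of cap B: flat tab 14 mm wide (y), 8 mm thick, standing out 38 mm in front of the cap, free below down to the carrier; 96 mm from the hinge axis, 46.5 mm above the bench when shut, 20 mm before the mould's front face. Pinched by its sides it can turn between the pads as the cap swings; moves with the cap
- cap_b_hinge (a point): middle of the hinge axis (along y) of cap B, fixed, 46 mm above the bench
- cap_c (a joint): opening angle of mould C's hinged aluminium cap, rad: 0 shut, grows as its front swings up and back; 1.57 upright, stop at 2.18. A cap whose bolt is tight cannot be lifted. The free cap (about 0.12 kg) turns easily and falls shut when let go below upright
- bolt_c (a joint): how far the knurled bolt in cap C is pushed in, m; 0 at rest. A tight bolt gives less than 0.5 mm; the loose one sinks 5 mm under 3 N and a light spring brings it back up. At rest all three bolts look alike
- bolt_c_top (a point): centre of the top of the round steel bolt head (20 mm diameter, 14 mm tall) in cap C, 66.5 mm above the bench when shut, 64 mm from the hinge axis towards the tab; moves with bolt and cap
- cap_c_tab (a point): middle of the grip on the lifting tab of cap C: flat tab 14 mm wide (y), 8 mm thick, standing out 38 mm in front of the cap, free below down to the carrier; 96 mm from the hinge axis, 46.5 mm above the bench when shut, 20 mm before the mould's front face. Pinched by its sides it can turn between the pads as the cap swings; moves with the cap
- cap_c_hinge (a point): middle of the hinge axis (along y) of cap C, fixed, 46 mm above the bench
- cap_d (a joint): opening angle of mould D's hinged aluminium cap, rad: 0 shut, grows as its front swings up and back; 1.57 upright, stop at 2.18. A cap whose bolt is tight cannot be lifted. The free cap (about 0.12 kg) turns easily and falls shut when let go below upright
- bolt_d (a joint): how far the knurled bolt in cap D is pushed in, m; 0 at rest. A tight bolt gives less than 0.5 mm; the loose one sinks 5 mm under 3 N and a light spring brings it back up. At rest all three bolts look alike
- bolt_d_top (a point): centre of the top of the round steel bolt head (20 mm diameter, 14 mm tall) in cap D, 66.5 mm above the bench when shut, 64 mm from the hinge axis towards the tab; moves with bolt and cap
- cap_d_tab (a point): middle of the grip on the lifting tab of cap D: flat tab 14 mm wide (y), 8 mm thick, standing out 38 mm in front of the cap, free below down to the carrier; 96 mm from the hinge axis, 46.5 mm above the bench when shut, 20 mm before the mould's front face. Pinched by its sides it can turn between the pads as the cap swings; moves with the cap
- cap_d_hinge (a point): middle of the hinge axis (along y) of cap D, fixed, 46 mm above the bench
There are look-alikes about, which are no part of the job. What is shaped like the puck but brown or pink is not meant.

How it is judged:
By the outcome, as a careful person would: the job done as asked, in the order asked, and still so for the second after the job is handed in, while the arm keeps its last pose, push and grip.
It also fails if it takes over 58 s, if anything falls off the work surface, if the arm or the gripper's body presses on something with over 40 N, if the wrist force passes 120 N, or if a joint passes its speed limit or range.

ROBOT

A 7-joint arm with a two-finger parallel gripper is mounted at the origin on a cart in front of the work surface, level with it; the furniture and walls round the work are solid. World frame = base frame: x ahead of the robot, y to its left, z up, the work surface at z = 0. Lengths are in m, angles in rad, forces in N, time in s.
With the tool pointing down it reaches from about 0.425 to 0.875 m from the base axis. Payload 4.7 kg.
Tool frame: the origin (TCP) lies midway between the tips of the shut fingers; the grasp point (between the pads) lies 19 mm behind it; z points along the fingers, y is the line along which they close (so a half turn about z gives the same grasp; the last joint's range is limited). The gripper opens to 87 mm and grips with 3 to 60 N. Pads are 19 mm wide; open, the fingers measure 117 mm over their backs; the gripper's body (75 mm by 190 mm) begins 51 mm behind the grasp point.
Start: joints at [1.221, 0.321, -0.07, 1.45, 0.023, 1.371, -0.057], TCP at [0.231, -0.607, 0.223] pointing down, gripper open.
Joint ranges: [-2.86, 2.86], [-0.3, 2.09], [-1.38, 1.24], [0.06, 2.45], [-1.56, 4.7], [0.09, 2.05], [-2.69, 2.69]. Speed limits (rad/s): [2.57, 2.57, 3.14, 3.14, 3.14, 3.14, 3.14].

INTERFACE

Orientations are given as a rotation vector (axis times angle).
In Python, from bench import monitor, cams, workorder gives the robot as it stands.
- The arm moves only by the tool move_arm, never from a script. Its arguments are lists of equal length, an entry for each row: "slide": the shift along the tool's x, y, z in cm, a list of three; "roll": the turn about the tool's z in rad. In form: {"slide": [[dx, dy, dz], ...], "roll": [roll, ...]}. A call has 1 to 20 rows; each row is the pose to reach, as a shift and turn from the pose commanded when the call began, along the tool's axes at that moment; what a row does not reach only later rows make up. A row lasts 1/10 s, in which the tool goes at most 50 mm and 8.59 degrees, less where a joint would pass 70% of its speed; a pose out of reach is approached as far as the arm can. A call with a gripper value outside its range is refused whole. "gripper" is the finger opening in cm, from 0 to 8.7, set as the call begins (left out, the last holds). The fingers move at their own pace and stop on an object; "squeeze" is the grip in N (left out, the last holds). Time passes only in rows, so rows that repeat a pose let the fingers close. It gives the time, the measured TCP pose, the force, the opening and the grip force at its end, in the units of the state.
- monitor.get_state(): the state, without advancing time (a new reading comes with each control period).
- cams.get_image(name): name is "side" or "top"; returns the picture (400x640x3 uint8, red, green, blue); there is no depth.
- cams.get_calibration(name): a dict with "mtx" (3x3 intrinsics, pixels), "R" (3x3) and "t" (3): a world point X has camera coordinates R X + t. Camera axes: x right, y down, z forward; pixel columns grow to the right and rows downward; lengths in m; the calibration is good to about 2 mm. A picture is of the moment at which its call begins. get_calibration takes no time and is no camera call.
- workorder.close_job(): hands the job in; it is judged then, once.
The state is a dict: "time": time; "joint_positions": joint angles; "qd": joint speeds; "joint_torque": joint torques, N m; "position": TCP position; "tool_rot": TCP orientation; "ft_force": force on the tool from outside, world axes, zero at the start; "torque": the same for the moment, N m; "grip_width": opening from 0.0 (shut) to 1.0 (fully open); "grip_force": force on a finger pad.
Only numpy, scipy, OpenCV 4.12 (cv2) and the standard library are available. Lean on these libraries where they do the work, as an engineer would, in place of code of your own. Each camera call takes 0.05 s, during which the arm holds its last target. There are 200 camera calls.

## Working session

There is one attempt and no reset: what is moved stays moved. The work goes in short steps, Python scripts to look and compute and a tool call to move; the robot and the scene stay as the last step left them, time stands still between calls to the robot, and variables do not carry over. Pictures are saved under pics/ and viewed, at most 10 in all, crops included, and the job is handed in when it is done.

Besides the shell and the picture viewer there is one more tool, called in YAML: its name, and indented under it one key for each argument. move_arm: Moves the arm, as the interface text tells. Its arguments: {"type":"object","properties":{"slide":{"type":"array","items":{"type":"array","items":{"type":"number"}}},"roll":{"type":"array","items":{"type":"number"}},"gripper":{"type":"number"},"squeeze":{"type":"number"}},"required":["slide","roll"]}

```bash
mkdir -p pics; python3 - <<'E'
from bench import monitor, cams
import cv2
for n in("side","top"):
    cv2.imwrite(f"pics/{n}0.png",cams.get_image(n)[:,:,::-1]); c=cams.get_calibration(n); print(n,c)
s=monitor.get_state(); print({k:s[k] for k in("time","position","tool_rot","ft_force","grip_width")})
E
```

```text
side {'mtx': array([[404.87665161,   0.        , 321.21472422],
       [  0.        , 404.87665161, 191.32906407],
       [  0.        ,   0.        ,   1.        ]]), 'R': array([[-0.82476433, -0.56531378, -0.01356933],
       [-0.28129418,  0.43097438, -0.85739995],
       [ 0.49054804, -0.70333592, -0.51447177]]), 't': array([0.46718792, 0.21206172, 0.58776   ])}
top {'mtx': array([[465.71663223,   0.        , 324.58831794],
       [  0.        , 465.71663223, 198.72103599],
       [  0.        ,   0.        ,   1.        ]]), 'R': array([[-0.01518046, -0.99983155,  0.01031659],
       [-0.98928266,  0.01352016, -0.14538576],
       [ 0.14522178, -0.01241305, -0.98932126]]), 't': array([-0.01902987,  0.57827554,  0.90911071])}
{'time': 0.1, 'position': array([ 0.2310394 , -0.60701138,  0.22156584]), 'tool_rot': array([-3.08809388e+00, -5.68085382e-01,  6.74178006e-04]), 'ft_force': array([-0.2970736 ,  1.08731535, -0.60743515]), 'grip_width': 0.9999154670527747}
```

View pics/top0.png

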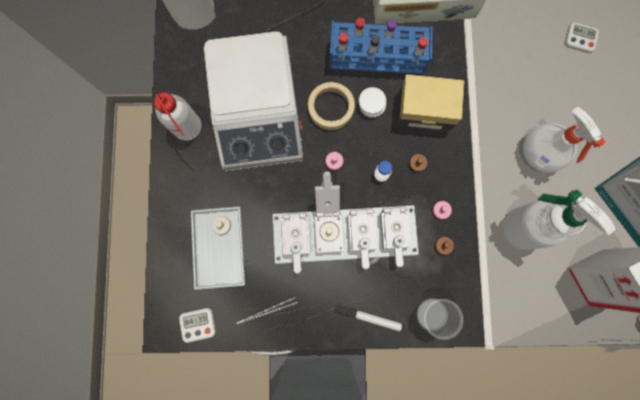

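View pics/side0.png

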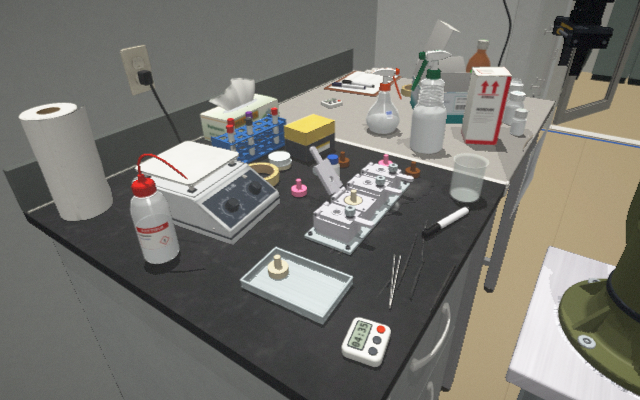

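The top view shows four moulds at about columns 295, 329, 363 and 397. The second from the left is open, with the cream stub at (328,231). The tray is at (218,248), with the old puck at (222,225). I'll enlarge both views.

```bash
python3 - <<'E'
import cv2
a=cv2.imread("pics/top0.png")[160:300,180:440]
cv2.imwrite("pics/topc.png",cv2.resize(a,None,fx=3,fy=3,interpolation=cv2.INTER_CUBIC))
a=cv2.imread("pics/side0.png")[140:330,230:430]
cv2.imwrite("pics/sidec.png",cv2.resize(a,None,fx=3,fy=3,interpolation=cv2.INTER_CUBIC))
E
```

```text
(no output)
```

View pics/topc.png

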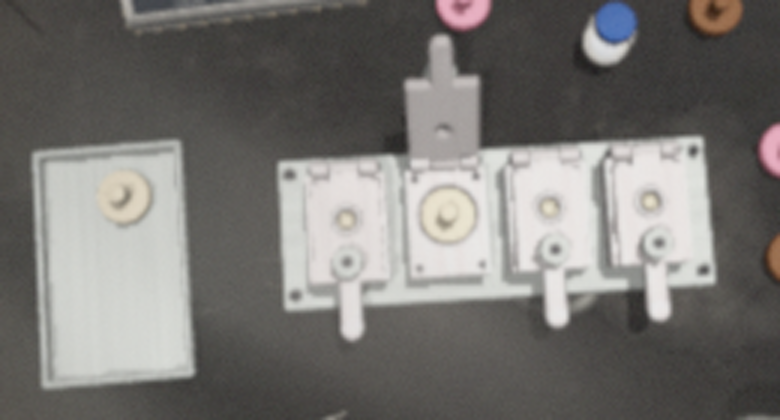

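View pics/sidec.png

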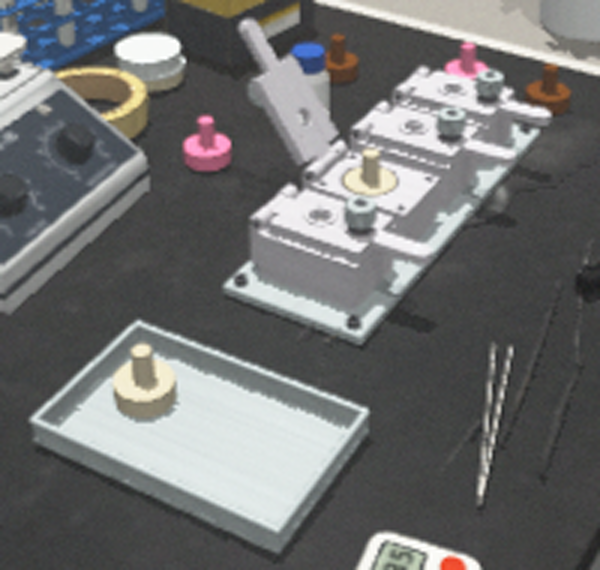

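The crops show the following, in crop pixels:

| Feature | Top view | Side view |
|---|---|---|
| Bolt heads | (347,262), (555,249), (658,242) | (361,203), (452,114), (489,78) |
| Open mould disc / stub | disc at (448,214) | stub top at (372,154) |
| Tray | rim corners (34,152), (180,142), (194,375), (43,386) | – |

```bash
cat >h.py <<'E'
from bench import monitor, cams
import numpy as np
from scipy.spatial.transform import Rotation as Ro
def ray(n,p):
    c=cams.get_calibration(n); d=np.linalg.inv(c["mtx"])@[*p,1]
    return -c["R"].T@c["t"], c["R"].T@d
def onz(n,p,z):
    o,d=ray(n,p); return o+d*(z-o[2])/d[2]
T=lambda u,v:(180+(u+.5)/3-.5,160+(v+.5)/3-.5)
S=lambda u,v:(230+(u+.5)/3-.5,140+(v+.5)/3-.5)
def tool(X):  # world target TCP -> slide cm from present measured pose
    s=monitor.get_state(); return Ro.from_rotvec(s["tool_rot"]).inv().apply(np.array(X)-s["position"])*100
E
python3 - <<'E'
from h import *
np.set_printoptions(precision=4,suppress=True)
for nm,t,s,z in[("b1",(347,262),(361,203),.0665),("b2",(555,249),(452,114),.0665),("b3",(658,242),(489,78),.0665),("stub",(450,211),(372,154),.064)]:
    print(nm,onz("top",T(*t),z),onz("side",S(*s),z))
print("disc",onz("top",T(448,214),.042), onz("side",S(370,181),.042))
P=[onz("top",T(*p),.008) for p in[(279,162),(703,137),(714,285),(287,309)]]
print("carrier",np.mean(P,0),P, np.linalg.norm(P[0]-P[1]),np.linalg.norm(P[1]-P[2]))
P=[onz("top",T(*p),.018) for p in[(34,152),(180,142),(194,375),(43,386)]]
print("tray",np.mean(P,0),P,np.linalg.norm(P[0]-P[1]),np.linalg.norm(P[1]-P[2]))
P=[onz("side",S(*p),.018) for p in[(140,323),(368,409),(281,541),(34,421)]]
print("tray side",np.mean(P,0))
print("old",onz("top",T(124,197),.0165),onz("side",S(144,386),.0165))
print("tabends",[onz("top",T(*p),.0505) for p in[(351,337),(557,324),(660,317)]])
print("capback tip",onz("top",T(441,40),.145))
s=monitor.get_state();print(Ro.from_rotvec(s["tool_rot"]).as_matrix())
E
```

```text
b1 [0.4796 0.0317 0.0665] [0.4815 0.0253 0.0665]
b2 [ 0.486  -0.1045  0.0665] [ 0.4868 -0.1101  0.0665]
b3 [ 0.4896 -0.1723  0.0665] [ 0.4893 -0.1752  0.0665]
stub [ 0.5121 -0.0362  0.064 ] [ 0.5085 -0.0344  0.064 ]
disc [ 0.5119 -0.0353  0.042 ] [ 0.5093 -0.0343  0.042 ]
carrier [ 0.5079 -0.0697  0.008 ] [array([0.5527, 0.082 , 0.008 ]), array([ 0.5662, -0.2169,  0.008 ]), array([ 0.4624, -0.2201,  0.008 ]), array([0.4504, 0.0764, 0.008 ])] 0.2991935218280749 0.10385780979492885
tray [0.4838 0.1949 0.018 ] [array([0.5609, 0.2508, 0.018 ]), array([0.5665, 0.1498, 0.018 ]), array([0.4068, 0.1385, 0.018 ]), array([0.4011, 0.2405, 0.018 ])] 0.10120602678447917 0.16005918986063433
tray side [0.4805 0.1964 0.018 ]
old [0.5288 0.1883 0.0165] [0.5253 0.1931 0.0165]
tabends [array([0.431 , 0.0302, 0.0505]), array([ 0.4374, -0.106 ,  0.0505]), array([ 0.4409, -0.1744,  0.0505])]
capback tip [ 0.6105 -0.0306  0.145 ]
[[ 0.9345  0.3559 -0.0007]
 [ 0.3559 -0.9345  0.0016]
 [-0.0001 -0.0017 -1.    ]]
```

Carrier yaw is about 0.047 rad and tray yaw about 0.065 rad. The stub is at about (0.511, -0.035). I'll move above it with the fingers partly open.

move_arm:
  slide:
    - [46.6,-43.4,10]
    - [46.6,-43.4,10]
    - [46.6,-43.4,10]
    - [46.6,-43.4,10]
    - [46.6,-43.4,10]
    - [46.6,-43.4,10]
    - [46.6,-43.4,10]
    - [46.6,-43.4,10]
    - [46.6,-43.4,10]
    - [46.6,-43.4,10]
    - [46.6,-43.4,10]
    - [46.6,-43.4,10]
    - [46.6,-43.4,10]
    - [46.6,-43.4,10]
    - [46.6,-43.4,10]
    - [46.6,-43.4,10]
    - [46.6,-43.4,10]
  roll: [0.317,0.317,0.317,0.317,0.317,0.317,0.317,0.317,0.317,0.317,0.317,0.317,0.317,0.317,0.317,0.317,0.317]
  gripper: 3.4

```text
time: 1.8
position: [0.5119, -0.038, 0.1225]
tool_rot: [3.14, 0.069, -0.0]
ft_force: [0.7, -0.3, -1.0]
grip_width: 0.394
grip_force: 0.0
```

move_arm:
  slide:
    - [0,-0.25,2]
    - [0,-0.25,4]
    - [0,-0.25,5.5]
    - [0,-0.25,6.5]
    - [0,-0.25,7.2]
    - [0,-0.25,7.6]
    - [0,-0.25,7.6]
  roll: [0,0,0,0,0,0,0]

```text
time: 2.5
position: [0.5122, -0.0336, 0.0464]
tool_rot: [-3.141, -0.073, 0.0]
ft_force: [-0.0, 0.4, -0.3]
grip_width: 0.393
grip_force: 0.0
```

```bash
python3 - <<'E'
from h import *
import cv2
out=[]
for n,(x,y) in(("top",(250,170)),("side",(280,120))):
    a=cams.get_image(n)[y:y+120,x:x+130,::-1]
    out.append(cv2.resize(a,None,fx=3,fy=3,interpolation=cv2.INTER_CUBIC))
cv2.imwrite("pics/grasp.png",np.hstack(out))
s=monitor.get_state();print(s["position"],s["ft_force"],s["time"])
E
```

```text
[ 0.51267069 -0.03354664  0.04700197] [0.91127374 0.17349337 0.58943878] 2.6
```

View pics/grasp.png

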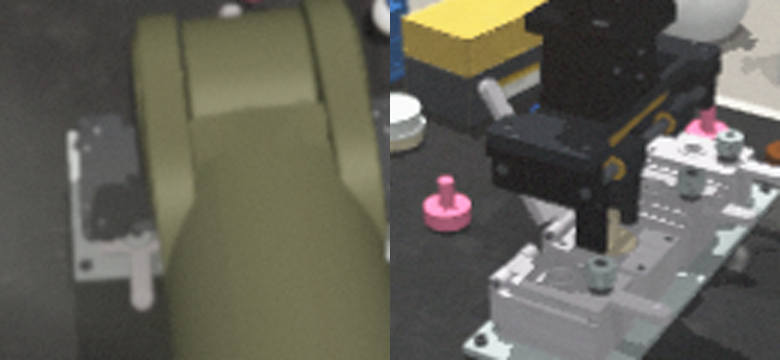

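The side view shows the stub between the two fingers at about (622,225). I'll close on it and lift slowly.

move_arm:
  slide:
    - [0,0,0]
    - [0,0,0]
    - [0,0,0]
    - [0,0,0]
    - [0,0,0]
    - [0,0,0]
  roll: [0,0,0,0,0,0]
  gripper: 0
  squeeze: 15

```text
time: 3.2
position: [0.5124, -0.0337, 0.0468]
tool_rot: [3.14, 0.073, 0.0]
ft_force: [0.1, 0.5, 2.6]
grip_width: 0.134
grip_force: 15.0
```

move_arm:
  slide:
    - [0,0,-0.3]
    - [0,0,-0.8]
    - [0,0,-1.4]
    - [0,0,-2.2]
    - [0,0,-3.2]
    - [0,0,-4.4]
    - [0,0,-5.8]
    - [0,0,-7.2]
    - [0,0,-8]
    - [0,0,-8]
  roll: [0,0,0,0,0,0,0,0,0,0]

```text
time: 4.2
position: [0.5133, -0.0337, 0.1283]
tool_rot: [3.14, 0.073, 0.005]
ft_force: [0.9, 0.4, -0.7]
grip_width: 0.132
grip_force: 15.0
```

```bash
python3 - <<'E'
from h import *
import cv2
a=cams.get_image("side")[60:260,230:430,::-1]
cv2.imwrite("pics/lift.png",cv2.resize(a,None,fx=3,fy=3,interpolation=cv2.INTER_CUBIC))
print(tool([.4475,.1935,.115]),monitor.get_state()["position"])
E
```

```text
[ -5.44828077 -22.99866799   1.20367943] [ 0.51262822 -0.03369139  0.12722795]
```

View pics/lift.png

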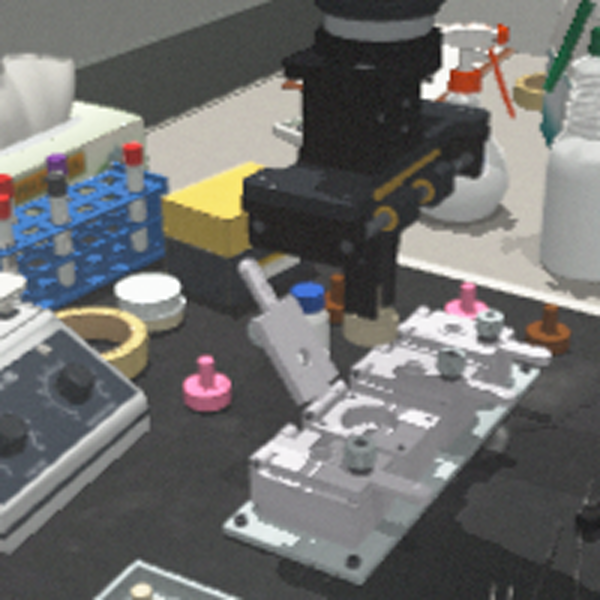

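The puck is held upright and clear of the cavity. I'll carry it to the free half of the tray.

move_arm:
  slide:
    - [-0.4,-1,0]
    - [-1,-3,0]
    - [-1.6,-6,0]
    - [-2.2,-9,0]
    - [-3,-12,0]
    - [-3.8,-15,0]
    - [-4.4,-18,0]
    - [-5,-20.5,0]
    - [-5.3,-22.3,0]
    - [-5.4,-23,0]
    - [-5.4,-23,1]
    - [-5.4,-23,2.5]
    - [-5.4,-23,4.5]
    - [-5.4,-23,6.5]
    - [-5.4,-23,8]
    - [-5.4,-23,8.8]
    - [-5.4,-23,8.8]
  roll: [0,0,0,0,0,0,0,0,0,0,0,0,0,0,0,0,0]

```text
time: 5.95
position: [0.4465, 0.1928, 0.037]
tool_rot: [3.14, 0.072, -0.005]
ft_force: [-0.2, 0.2, 0.1]
grip_width: 0.137
grip_force: 15.0
```

move_arm:
  slide:
    - [0,0,0.5]
    - [0,0,0.9]
    - [0,0,1.2]
    - [0,0,1.3]
    - [0,0,1.4]
    - [0,0,1.4]
  roll: [0,0,0,0,0,0]

```text
time: 6.55
position: [0.4476, 0.1936, 0.0246]
tool_rot: [3.141, 0.074, 0.0]
ft_force: [-0.8, -0.2, -0.8]
grip_width: 0.135
grip_force: 15.0
```

move_arm:
  slide:
    - [0,0,0.1]
    - [0,0,0.2]
    - [0,0,0.25]
    - [0,0,0.25]
  roll: [0,0,0,0]

```text
time: 6.95
position: [0.4475, 0.1936, 0.0219]
tool_rot: [3.141, 0.074, -0.0]
ft_force: [-0.6, 0.6, -0.7]
grip_width: 0.133
grip_force: 15.0
```

move_arm:
  slide:
    - [0,0,0.07]
    - [0,0,0.14]
    - [0,0,0.14]
  roll: [0,0,0]

```text
time: 7.25
position: [0.4476, 0.1937, 0.0212]
tool_rot: [3.14, 0.074, 0.0]
ft_force: [-2.2, -0.4, 5.6]
grip_width: 0.135
grip_force: 15.1
```

There is contact at 5.6 N, so I'll release and retreat.

move_arm:
  slide:
    - [0,0,-0.05]
    - [0,0,-0.05]
    - [0,0,-0.05]
    - [0,0,-0.05]
    - [0,0,-0.05]
    - [0,0,-2]
    - [0,0,-5]
    - [0,0,-8]
    - [0,0,-9]
    - [0,0,-9]
  roll: [0,0,0,0,0,0,0,0,0,0]
  gripper: 3.4

```text
time: 8.25
position: [0.4487, 0.1939, 0.1119]
tool_rot: [-3.141, -0.073, -0.005]
ft_force: [0.5, -0.1, -0.7]
grip_width: 0.39
grip_force: 0.0
```

```bash
python3 - <<'E'
from h import *
import cv2
a=cams.get_image("side")[140:330,230:430,::-1]
cv2.imwrite("pics/placed.png",cv2.resize(a,None,fx=3,fy=3,interpolation=cv2.INTER_CUBIC))
print(tool([.4805,.0287,.1]),monitor.get_state()["position"])
E
```

```text
[ 2.51558716 16.60697599  1.06224707] [0.44763926 0.19342492 0.1105211 ]
```

View pics/placed.png

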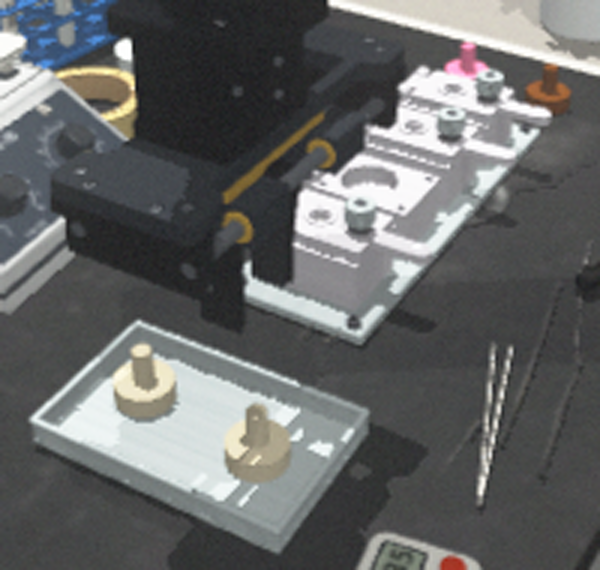

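The puck stands flat in the tray beside the old one, with its stub up at about (258,415). I'll shut the fingers and move to the first bolt.

move_arm:
  slide:
    - [0.6,4,0]
    - [1.3,8,0]
    - [2,12,0]
    - [2.4,15,0.5]
    - [2.5,16.4,1]
    - [2.5,16.4,2]
    - [2.5,16.4,3]
    - [2.5,16.4,3.4]
    - [2.5,16.4,3.4]
  roll: [0,0,0,0,0,0,0,0,0]
  gripper: 0

```text
time: 9.2
position: [0.4791, 0.0328, 0.0755]
tool_rot: [-3.14, -0.078, 0.003]
ft_force: [-0.2, 0.8, -0.2]
grip_width: 0.005
grip_force: 0.0
```

move_arm:
  slide:
    - [0,0.15,0.4]
    - [0,0.15,0.7]
    - [0,0.15,0.9]
    - [0,0.15,1]
    - [0,0.15,1]
  roll: [0,0,0,0,0]

```text
time: 9.7
position: [0.4807, 0.03, 0.0699]
tool_rot: [3.139, 0.074, 0.0]
ft_force: [-9.1, -0.2, 24.8]
grip_width: 0.008
grip_force: 12.4
```

```bash
python3 - <<'E'
from h import *
cams.get_image("top")
s=monitor.get_state();print(s["position"],s["ft_force"],s["torque"],s["grip_width"])
E
```

```text
[0.48075091 0.02997468 0.06988668] [-8.23915559 -0.28399309 25.20089017] [0.07701769 2.26276176 0.01032858] 0.005524392244712672
```

move_arm:
  slide:
    - [0,0,-0.3]
    - [0,0,-0.5]
    - [0,0,-0.5]
  roll: [0,0,0]

```text
time: 10.05
position: [0.4805, 0.0295, 0.0718]
tool_rot: [3.141, 0.073, 0.001]
ft_force: [0.7, -1.2, 0.2]
grip_width: 0.005
grip_force: 0.0
```

Bolt 1 holds firm at z of about 0.070 under 25 N. Next is bolt 2.

move_arm:
  slide:
    - [0,1.5,-1.2]
    - [0,5,-1.5]
    - [0,9,-1.5]
    - [0,12,-1.5]
    - [0,13.5,-1.2]
    - [0,13.5,-0.8]
    - [0,13.5,-0.3]
    - [0,13.5,-0.1]
    - [0,13.5,0]
    - [0,13.5,0]
  roll: [0,0,0,0,0,0,0,0,0,0]

```text
time: 11.05
position: [0.4866, -0.1041, 0.0715]
tool_rot: [-3.14, -0.077, 0.0]
ft_force: [-0.2, -0.2, 0.1]
grip_width: -0.001
grip_force: 0.0
```

move_arm:
  slide:
    - [0,0,0.1]
    - [0,0,0.2]
    - [0,0,0.3]
    - [0,0,0.4]
    - [0,0,0.4]
  roll: [0,0,0,0,0]

```text
time: 11.55
position: [0.487, -0.1048, 0.0701]
tool_rot: [3.14, 0.074, -0.0]
ft_force: [-6.8, 3.0, 17.5]
grip_width: 0.003
grip_force: 8.8
```

Bolt 2 also holds firm at 17.5 N and z = 0.070. Next is bolt 3.

move_arm:
  slide:
    - [0,0,-1.2]
    - [0,2,-1.7]
    - [0,5,-1.7]
    - [0,6.3,-1.4]
    - [0,6.8,-1]
    - [0,6.8,-0.5]
    - [0,6.8,-0.4]
    - [0,6.8,-0.4]
  roll: [0,0,0,0,0,0,0,0]

```text
time: 12.35
position: [0.4894, -0.1719, 0.0712]
tool_rot: [-3.14, -0.076, 0.002]
ft_force: [0.9, -0.4, -0.7]
grip_width: 0.004
grip_force: 0.0
```

move_arm:
  slide:
    - [0,0,0.1]
    - [0,0,0.2]
    - [0,0,0.3]
    - [0,0,0.4]
    - [0,0,0.4]
  roll: [0,0,0,0,0]

```text
time: 12.85
position: [0.49, -0.1729, 0.0678]
tool_rot: [-3.141, -0.074, -0.001]
ft_force: [0.7, 2.1, 1.5]
grip_width: 0.007
grip_force: 1.1
```

Bolt 3 gives at about 1.5 N. I'll press a little further to confirm, then back off.

move_arm:
  slide:
    - [0,0,0.1]
    - [0,0,0.2]
    - [0,0,0.2]
  roll: [0,0,0]

```text
time: 13.15
position: [0.49, -0.1731, 0.0659]
tool_rot: [-3.141, -0.074, -0.001]
ft_force: [0.3, 3.5, 3.3]
grip_width: 0.008
grip_force: 1.7
```

move_arm:
  slide:
    - [0,0,-1.5]
    - [0,0,-3]
    - [-1,0,-3]
    - [-3.2,0,-3]
    - [-3.2,0,-3]
    - [-3.2,0,-3]
  roll: [0,0,0,0,0,0]
  gripper: 3.6

```text
time: 13.75
position: [0.4572, -0.1754, 0.0958]
tool_rot: [3.14, 0.072, 0.0]
ft_force: [-0.1, -0.7, -0.2]
grip_width: 0.39
grip_force: 0.0
```

```bash
python3 - <<'E'
from h import *
s=monitor.get_state();print(s["position"],s["tool_rot"],s["ft_force"],s["grip_width"])
# bolt3 avg (.4895,-.173); tab 32 mm in front along yaw .047
print(tool([.4895-.032*.9989,-.173-.032*.047,.035]))
E
```

```text
[ 0.45723484 -0.17535965  0.09583369] [3.13973972e+00 7.16770928e-02 4.34705365e-04] [-0.06367179 -0.66347082 -0.17338199] 0.3902320586726353
[ 0.03236898 -0.09043783  6.0832861 ]
```

move_arm:
  slide:
    - [0,-0.05,1.5]
    - [0,-0.05,3]
    - [0,-0.05,4.5]
    - [0,-0.05,5.4]
    - [0,-0.05,5.9]
    - [0,-0.05,5.9]
  roll: [0,0,0,0,0,0]

```text
time: 14.35
position: [0.4576, -0.1741, 0.0362]
tool_rot: [-3.14, -0.074, 0.001]
ft_force: [0.1, -0.1, -0.4]
grip_width: 0.415
grip_force: 0.0
```

move_arm:
  slide:
    - [0,0,0]
    - [0,0,0]
    - [0,0,0]
    - [0,0,0]
    - [0,0,0]
    - [0,0,0]
  roll: [0,0,0,0,0,0]
  gripper: 0
  squeeze: 20

```text
time: 14.95
position: [0.458, -0.1737, 0.037]
tool_rot: [-3.14, -0.074, -0.001]
ft_force: [0.0, 2.5, 3.4]
grip_width: 0.158
grip_force: 20.0
```

```bash
python3 - <<'E'
from h import *
import cv2
a=cams.get_image("side")[120:270,290:490,::-1]
cv2.imwrite("pics/tab.png",cv2.resize(a,None,fx=4,fy=4,interpolation=cv2.INTER_CUBIC))
s=monitor.get_state();print(s["position"],s["ft_force"],s["torque"])
for a in range(10,66,5):
    t=np.radians(a); print(a,np.round([9.6*(1-np.cos(t)), 0,-9.6*np.sin(t)],1))
E
```

```text
[ 0.45803761 -0.17374425  0.03702135] [-0.95115146  2.39833495  4.67109416] [ 0.7011585   0.2400924  -0.04724433]
10 [ 0.1  0.  -1.7]
15 [ 0.3  0.  -2.5]
20 [ 0.6  0.  -3.3]
25 [ 0.9  0.  -4.1]
30 [ 1.3  0.  -4.8]
35 [ 1.7  0.  -5.5]
40 [ 2.2  0.  -6.2]
45 [ 2.8  0.  -6.8]
50 [ 3.4  0.  -7.4]
55 [ 4.1  0.  -7.9]
60 [ 4.8  0.  -8.3]
65 [ 5.5  0.  -8.7]
```

View pics/tab.png

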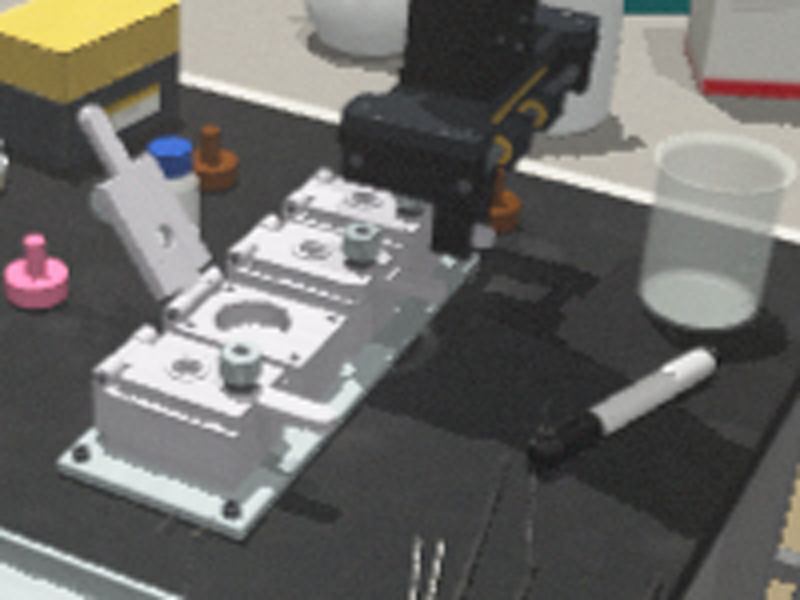

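The fingers straddle the far tab, with its tip at (482,237), at a 13.7 mm opening. I'll swing it up along the arc.

move_arm:
  slide:
    - [0,0,-0.4]
    - [0,0,-0.8]
    - [0.1,0,-1.3]
    - [0.1,0,-1.7]
    - [0.2,0,-2.1]
    - [0.3,0,-2.5]
    - [0.5,0,-2.9]
    - [0.6,0,-3.3]
    - [0.7,0,-3.7]
    - [0.9,0,-4.1]
    - [1.1,0,-4.5]
    - [1.3,0,-4.8]
    - [1.3,0,-4.8]
  roll: [0,0,0,0,0,0,0,0,0,0,0,0,0]

```text
time: 16.3
position: [0.4703, -0.1733, 0.0848]
tool_rot: [-3.14, -0.074, 0.002]
ft_force: [-1.0, 5.4, -2.4]
grip_width: 0.158
grip_force: 20.0
```

move_arm:
  slide:
    - [0.2,0,-0.35]
    - [0.4,0,-0.7]
    - [0.6,0,-1.05]
    - [0.9,0,-1.4]
    - [1.2,0,-1.7]
    - [1.5,0,-2]
    - [1.8,0,-2.3]
    - [2.1,0,-2.6]
    - [2.4,0,-2.85]
    - [2.8,0,-3.1]
    - [3,0,-3.25]
    - [3.2,0,-3.35]
    - [3.2,0,-3.35]
  roll: [0,0,0,0,0,0,0,0,0,0,0,0,0]

```text
time: 17.6
position: [0.5019, -0.1718, 0.1182]
tool_rot: [-3.14, -0.074, 0.004]
ft_force: [-2.4, 5.1, -1.9]
grip_width: 0.159
grip_force: 20.0
```

```bash
python3 - <<'E'
from h import *
import cv2
A=cams.get_image("side");
a=A[110:310,230:430,::-1]
cv2.imwrite("pics/open.png",cv2.resize(a,None,fx=3,fy=3,interpolation=cv2.INTER_CUBIC))
s=monitor.get_state();print(s["time"],s["position"],s["ft_force"],s["grip_width"],s["grip_force"])
E
```

```text
17.65 [ 0.50183254 -0.17181396  0.11813616] [-1.43447872  5.76404928 -1.49028384] 0.1549300018432781 19.999296069145203
```

View pics/open.png

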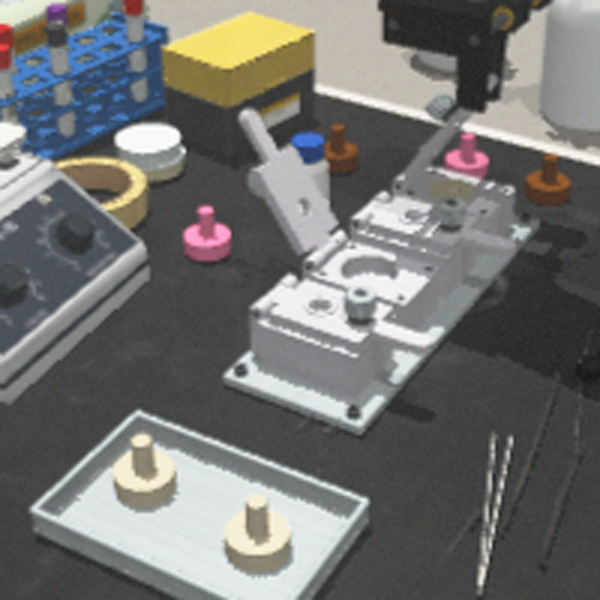

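The rightmost cap is held open at about 58° in the gripper at (480,90). Both pucks stand upright in the tray and the vial is untouched, so I'll hand the job in.

```bash
python3 -c "
from bench import workorder
print(workorder.close_job())"
```

```text
the job is handed in; nothing more can be done
None
```

The job is handed in: the puck stands flat, stub up, in the tray beside the old one, and the loose mould (rightmost in the row, the only bolt of the three that gave) is held open by its tab at about 58°, an angle worked out from the arm's travel.

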